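# Park the pH probe in the drip beaker

### The arm

A 7-joint arm with a two-finger parallel gripper is mounted at the origin on the work surface. World frame = base frame: x ahead of the robot, y to its left, z up, the work surface at z = 0. Lengths are in m, angles in rad, forces in N, time in s.
With the tool pointing down it reaches from about 0.35 to 0.9 m from the base axis. Payload 8.1 kg.
Tool frame: the origin (TCP) lies at the centre of the arm's flange, where the gripper is bolted on; the fingertips stand 178 mm ahead of it and the grasp point (between the pads) lies 159 mm ahead of it; x points along the fingers, z is the direction in which the jaws open and shut, and the axes are right-handed (so a half turn about x gives the same grasp; the last joint's range is limited). The gripper opens to 92 mm and grips with 3 to 60 N. Pads are 19 mm wide; open, the fingers measure 130 mm over their backs; the gripper's body (75 mm by 190 mm) begins 47 mm behind the grasp point.
Start: joints at [-1.418, 0.434, 0.025, 1.573, -0.012, 1.134, -0.075], TCP at [0.158, 0.605, 0.405] pointing down, gripper open.
Joint ranges: [-2.62, 2.62], [-0.44, 2.09], [-1.27, 1.32], [0.08, 2.57], [-1.32, 4.46], [0.12, 2], [-2.74, 2.74]. Speed limits (rad/s): [2.22, 2.22, 3.01, 3.01, 3.14, 3.14, 3.14].

### API

Orientations are given as a rotation vector (axis times angle).
In Python, from cell import arm, get_image, search_frame, pinpoint gives the robot as it stands.
- The arm moves only by the tool arm_command, never from a script. Its argument "motion" is a list of rows, each a list of 7 numbers: the finger opening in mm, from 0 to 91.8, then the shift along the tool's x, y, z in mm, then the turn, a rotation vector about the tool's x, y, z in degrees. In form: [[fingers, x, y, z, ax, ay, az], ...]. A call has 1 to 5 rows; each row shifts and turns the commanded pose from where the row before left it, along the tool's axes as they then stand; what a row does not reach is not made up. A row lasts 1/8 s, in which the tool goes at most 62.5 mm and 10.7 degrees, less where a joint would pass 70% of its speed; a pose out of reach is approached as far as the arm can. A call with a gripper value outside its range is refused whole. The fingers move at their own pace and stop on an object; "newtons" is the grip in N (left out, the last holds). Time passes only in rows, so rows that do not move let the fingers close. It gives the time, the measured TCP pose, the force and the opening at its end, in the units of the state.
- arm.observe(): the state, without advancing time (a new reading comes with each control period).
- get_image(name): name is "scene" or "top" or "wrist"; returns a dict with "frame" (384x512x3 uint8, red, green, blue), "range_z" (384x512 float32, m along the optical axis (not along the pixel's ray), 0 where there is no reading), "K" (3x3 intrinsics, pixels), "origin" and "rotation" of the camera in the world; the wrist camera has in their place "tool_from_camera" (4x4, takes a point from camera to tool coordinates, whose origin is the TCP and whose axes are the tool frame's). Camera axes: x right, y down, z forward; pixel columns grow to the right and rows downward; lengths in m; the calibration is good to about 2 mm. The wrist camera is an equidistant fisheye: a pixel r from the principal point sees the ray r / f radians off the axis. A picture is of the moment at which its call begins: read the wrist's pose just before it.
- arm.sign_off(): hands the job in, once; it reports no verdict.
Trained networks look in the newest picture that a camera, given by its name, has taken for a name from the list of things; names that differ only in an ending like _2 or _b are one class to them, and where a whole thing is asked for, a point or a joint stands for the part that bears it (a point fixed in the world has none). Each returns a list of dicts, best first, with "p" (0 to 1); they miss things now and then, are a little off and sometimes report something else, mostly with a low value. They report only what shows in the picture. A call takes as long as a camera call. They do not tell look-alikes from the thing itself.
- search_frame(camera, target): "point" ([x, y, z] in m, in world coordinates, good to about 4 mm: the middle of the surface that is visible of it).
- pinpoint(camera, target): "point" ([x, y, z] in m, in world coordinates, good to about 4 mm: a listed point, or the origin of a listed thing).
The state is a dict: "clock": time; "joints": joint angles; "dq": joint speeds; "joint_efforts": joint torques, N m; "position": TCP position; "ee_rot": TCP orientation; "force": force on the tool from outside, world axes, zero at the start; "ft_torque": the same for the moment, N m; "width": opening from 0.0 (shut) to 1.0 (fully open).
Only numpy, scipy, OpenCV 4.12 (cv2) and the standard library are available. Lean on these libraries where they do the work, as an engineer would, in place of code of your own. Each camera call takes 0.05 s, during which the arm holds its last target. There are 200 camera calls.

### The job

The pH readings are finished, so hang the probe to drip dry: with a fingertip push the arm of the electrode stand round until the probe hangs over the middle of the empty blue beaker, then press the arm down as far as it goes, so that the probe hangs inside the beaker without touching it. Push only on the arm: do not pinch it, do not touch the probe, and do not let the probe knock against anything. Leave the beaker, the cups and everything else on the bench where they stand, and finish with the robot clear of everything.

Things in the scene. Friction and masses are not known exactly. Their poses are not given: they have to be found in the camera images.
- post_foot (a point): Foot of the electrode stand: point on the bench on the axis of its upright post. The stand is fixed to the bench: a grey round base (radius 77 mm, 32 mm high), a steel post of radius 7 mm with its black ball top 336 mm above the bench. The point's x axis is the stand's own x axis.
- swing (a joint): Angle of the post and its arm about the vertical post axis, rad. At 0 the arm points from the post along the stand's own -x; it grows anticlockwise seen from above; range -1.5 to 1.5. Stiff (0.22 N m of friction): it stays where it is left and does not coast.
- drop (a joint): How far the arm has been slid down the post, m: 0 at the top, 0.08 fully down on the stop collar. It stays at the height where it is left; about 4 N of downward push moves it. The grey collar that slides on the post has a radius of 19 mm, is 44 mm high and centred on the arm's level, with a black knob behind (to 45 mm).
- boom_pad (a point): Centre of the blue pad on the arm's top face, 105 mm from the post axis (261 mm above the bench when drop is 0). The arm is a level bar from post to probe, 20 mm wide, 22 mm high, grey on top, white on its sides; its straight sides are free from 20 to 158 mm from the post axis. The point's -x axis points along the arm away from the post; z is up.
- side_left: The white half of the arm's moulding on its -y side: side face 10 mm from the arm's centre line, 16 mm high, ending at the arm's underside. Origin on the post axis, 11 mm below the arm's top; axes as boom_pad.
- side_right: The white half of the arm's moulding on its +y side, the mirror image of side_left. Same origin and axes.
- probe: Wireless pH probe held upright in the grey clip (radius 20 mm, as high as the arm) at the arm's end, 180 mm from the post axis: white head of radius 15 mm with a blue ring, standing up to 39 mm above the arm's top, black shaft of radius 6 mm below. Fragile. Origin on the probe's axis, 11 mm below the arm's top.
- probe_tip (a point): Lower end of the probe, 136 mm below the arm's top face (125 mm above the bench when drop is 0).
- beaker: Empty blue plastic drip beaker with short white marks, loose, 95 mm high, outer radius 37 mm at the foot and 42 mm at the rim, walls 3 mm, floor 4 mm. It stands under the probe's circle on one side of the stand. Origin at the centre of its underside.
- beaker_rim (a point): Centre of the blue beaker's mouth, 95 mm above its underside.
- cup_a: Clear sample cup with a yellow label and three shells in it, radius 34 mm, 75 mm high. Bystander in front of the stand. Origin at the centre of its underside.
- cup_b: Clear sample cup with a green label and two shells in it, radius 36 mm, 80 mm high. Bystander on the side of the stand away from the blue beaker. Origin at the centre of its underside.
- vial: Small amber vial with a white cap, radius 12 mm, 49 mm high, between the post and cup_a. Bystander. Origin at the centre of its underside.
- wash_bottle: White wash bottle with a red cap and spout, radius 34 mm, 185 mm high. Bystander. Origin at the centre of its underside.
- jar: Jar with a blue cap, radius 32 mm, 85 mm high. Bystander. Origin at the centre of its underside.
- tweezers: Green plastic tweezers lying flat, 130 mm long, 6 mm thick. Bystander. Origin under their middle.
Mind the look-alikes: they are no part of the job. What is shaped like the beaker but orange, pink or red is not meant.

How it is judged:
On the way, in this order (a step that is already met when the one before it is completed fails the run):
1. the probe hangs over the middle of the blue beaker (within 22 mm of the centre of its mouth), the arm still raised (drop under 30 mm) (horizontal distance between probe_tip and beaker_rim below 0.022 m and value of joint drop below 0.03 m), for 0.2 s.
2. the arm is pressed down on its stop with the probe in the beaker (horizontal distance between probe_tip and beaker_rim below 0.022 m and value of joint drop above 0.074 m), for 0.2 s.
At the end, for the whole second after the job is handed in: The arm is down on its stop (drop over 74 mm of 80) and at rest, the probe's tip is within 22 mm of the axis of the upright blue beaker and touches nothing, and nothing else has been moved (all of step 2 and velocity of joint swing between -0.05 and 0.05 rad/s and contact force between probe and beaker below 0.2 N and angle between beaker's own z axis and vertical below 0.05 rad).
It fails at once if the probe knocks against a vessel (over 2 N) (contact force between probe and beaker above 2 N or contact force between probe and cup_a above 2 N or contact force between probe and cup_b above 2 N).
It fails at once if the robot pushes on the probe (over 1 N) (contact force between any of the fingers, the arm and probe above 1 N).
It fails at once if the arm of the stand is pinched (fingers press over 1.5 N on both of its sides at once) (contact force between the fingers and side_left above 1.5 N and contact force between the fingers and side_right above 1.5 N).
It fails at once if the beaker is lifted or shifted over 12 mm (distance of beaker from where it was at the start of the episode above 0.012 m).
It fails at once if another thing on the bench is lifted or shifted over 12 mm (distance of any of cup_a, cup_b, vial, wash_bottle, jar, tweezers from where it was at the start of the episode above 0.012 m).
It also fails if it takes over 48 s, if anything falls off the work surface, if the arm or the gripper's body presses on something with over 40 N, if the wrist force passes 120 N, or if a joint passes its speed limit or range.

## Working session

There is one attempt and no reset: what is moved stays moved. The work goes in short steps, Python scripts to look and compute and a tool call to move; the robot and the scene stay as the last step left them, time stands still between calls to the robot, and variables do not carry over. Pictures are saved under pics/ and viewed, about 8 in all and at most 12, crops included, and the job is handed in when it is done.

Besides the shell and the picture viewer there is one more tool, called after "Call:" by a JSON object that holds its "fn" and its "kwargs", one argument or row to a line. arm_command: Moves the arm, as the interface text tells. Its arguments: {"type":"object","properties":{"motion":{"type":"array"},"newtons":{"type":"number"}},"required":["motion"]}

```bash
mkdir -p pics; cat > h.py <<'E'
import numpy as np,cv2
from cell import arm,get_image,search_frame,pinpoint
from scipy.spatial.transform import Rotation as R
E
python3 - <<'E'
from h import *
ims=[get_image(n) for n in("scene","top")]
for n,i in zip(("scene","top"),ims):
    cv2.imwrite(f"pics/{n}1.png",i["frame"][:,:,::-1])
    for t in("post_foot","boom_pad","probe","probe_tip","beaker","beaker_rim","cup_a","cup_b","vial","wash_bottle","jar"):
        print(n,t,[(np.round(d["point"],3).tolist(),round(d["p"],2)) for d in pinpoint(n,t)[:4]])
s=arm.observe();print(s)
E
```

```text
scene post_foot [([0.644, 0.065, 0.001], 0.71)]
scene boom_pad [([0.542, 0.076, 0.254], 0.6)]
scene probe []
scene probe_tip [([0.463, 0.084, 0.114], 0.88)]
scene beaker [([0.549, 0.212, 0.0], 0.95), ([0.632, 0.339, 0.001], 0.75), ([0.708, 0.246, -0.002], 0.65), ([0.468, 0.078, 0.242], 0.61)]
scene beaker_rim [([0.546, 0.216, 0.095], 0.93), ([0.627, 0.334, 0.096], 0.65), ([0.408, 0.241, 0.097], 0.64), ([0.705, 0.242, 0.094], 0.63)]
scene cup_a [([0.523, -0.07, 0.001], 0.64), ([0.449, 0.085, -0.005], 0.6)]
scene cup_b [([0.523, -0.07, 0.001], 0.64), ([0.449, 0.085, -0.005], 0.6)]
scene vial [([0.548, 0.213, 0.096], 0.57), ([0.534, 0.074, 0.001], 0.47)]
scene wash_bottle [([0.578, -0.408, -0.001], 0.73), ([0.55, 0.212, 0.094], 0.47)]
scene jar [([0.489, 0.369, 0.002], 0.87)]
top post_foot [([0.648, 0.065, -0.002], 0.8)]
top boom_pad [([0.538, 0.074, 0.252], 0.91)]
top probe [([0.467, 0.081, 0.243], 0.52)]
top probe_tip [([0.55, 0.215, 0.0], 0.69), ([0.467, 0.08, 0.112], 0.49)]
top beaker [([0.624, 0.34, 0.0], 0.96), ([0.702, 0.242, -0.0], 0.79), ([0.409, 0.245, -0.0], 0.74), ([0.548, 0
[... 515 characters left out ...]
, 0.004], 0.19)]
{'clock': 1.2, 'joints': array([-1.41760192,  0.43448271,  0.02499107,  1.57315384, -0.0115975 ,
        1.13400327, -0.07509128]), 'dq': array([ 9.63482819e-05, -2.05287770e-03,  1.71875849e-03,  1.46101500e-03,
        1.70767616e-03,  4.51728330e-04, -7.10336062e-04]), 'joint_efforts': array([-2.45764795e-04, -6.67681575e+01,  9.83620808e-01, -3.14797640e+01,
       -6.08013896e-02,  3.30312713e-02,  4.33636683e-05]), 'position': array([0.15815805, 0.60467885, 0.40477038]), 'ee_rot': array([-1.01861342,  1.3193497 ,  1.01871042]), 'force': array([1.13551642, 0.20396229, 0.71712326]), 'ft_torque': array([-0.02616803,  0.01788282,  0.02129092]), 'width': 0.9993192130601373}
```

View pics/scene1.png

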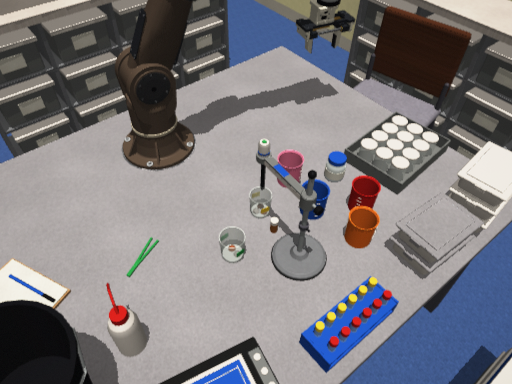

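View pics/top1.png

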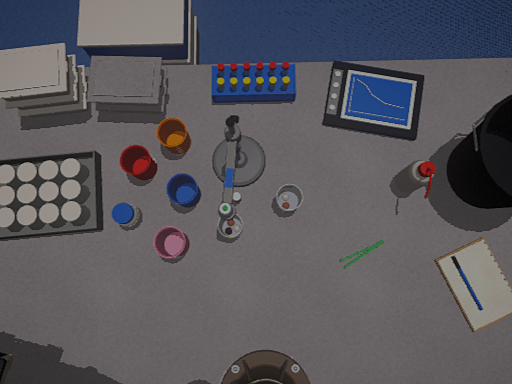

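Scene view: the probe stands at (263,150) with the arm running to the post at (310,180), and the blue beaker is at (317,197). Top view: the blue beaker is at (182,190). The look-alikes are orange (172,135), red (136,162), pink (170,243), and the blue-capped jar (123,213). I choose the blue one at (182,190), about world (0.548, 0.213). I'll check it in one crop and refine the position.

```bash
cat >> h.py <<'E'
def cloud(i):
    z=i["range_z"];v,u=np.mgrid[:z.shape[0],:z.shape[1]];K=i["K"]
    p=np.stack([(u-K[0,2])/K[0,0]*z,(v-K[1,2])/K[1,1]*z,z],-1)
    return p@np.array(i["rotation"]).T+np.array(i["origin"])
def circ(P):
    A=np.c_[2*P[:,:2],np.ones(len(P))];s=np.linalg.lstsq(A,(P[:,:2]**2).sum(1),rcond=None)[0]
    return s[:2],np.sqrt(s[2]+s[:2]@s[:2])
E
python3 - <<'E'
from h import *
i=get_image("top");f=i["frame"];P=cloud(i)
hsv=cv2.cvtColor(f,cv2.COLOR_RGB2HSV)
blue=(hsv[...,0]>100)&(hsv[...,0]<130)&(hsv[...,1]>120)&(i["range_z"]>0)
near=np.hypot(P[...,0]-.548,P[...,1]-.213)<.06
m=near&(P[...,2]>.085)&(P[...,2]<.105)
print("rim n",m.sum(),circ(P[m]),P[m].mean(0))
m=blue&near&(P[...,2]>.085);print("bluerim",m.sum(),circ(P[m]))
r=np.hypot(P[...,0]-.645,P[...,1]-.066)
m=blue&(r<.16)&(P[...,2]>.23);print("pad",m.sum(),P[m].mean(0))
m=(r<.16)&(r>.03)&(P[...,2]>.25)&(P[...,2]<.27);print("arm top",P[m].mean(0),P[m].min(0),P[m].max(0))
c=P[m][:,:2];d=np.linalg.svd(c-c.mean(0))[2][0];print("dir",d)
m=(r>.155)&(r<.21)&(P[...,2]>.285)&(P[...,2]<.31);print("probe head",m.sum(),P[m].mean(0))
m=(r<.04)&(P[...,2]>.3);print("ball",m.sum(),P[m].mean(0),P[m][:,2].max())
m=(r>.05)&(r<.09)&(P[...,2]>.026)&(P[...,2]<.038);print("base",m.sum(),circ(P[m]),P[m].mean(0))
cv2.imwrite("pics/crop.png",cv2.resize(f[100:260,100:310,::-1],None,fx=3,fy=3,interpolation=2))
s=arm.observe();print(R.from_rotvec(s["ee_rot"]).as_matrix().round(3))
E
```

```text
Traceback (most recent call last):
  File "h.py", line 7, in cloud
    return p@np.array(i["rotation"]).T+np.array(i["origin"])
           ~~~~~~~~~~~~~~~~~~~~~~~~~~~^~~~~~~~~~~~~~~~~~~~~~
ValueError: operands could not be broadcast together with shapes (384,512) (3,)
```

```bash
sed -i 's/np.array(i\["rotation"\])\.T/R.from_rotvec(i["rotation"]).as_matrix().T/' h.py
python3 - <<'E'
from h import *
i=get_image("top");f=i["frame"];P=cloud(i)
hsv=cv2.cvtColor(f,cv2.COLOR_RGB2HSV)
blue=(hsv[...,0]>100)&(hsv[...,0]<130)&(hsv[...,1]>120)&(i["range_z"]>0)
near=np.hypot(P[...,0]-.548,P[...,1]-.213)<.06
m=near&(P[...,2]>.085)&(P[...,2]<.105)
print("rim n",m.sum(),circ(P[m]),P[m].mean(0))
m=blue&near&(P[...,2]>.085);print("bluerim",m.sum(),circ(P[m]))
r=np.hypot(P[...,0]-.645,P[...,1]-.066)
m=blue&(r<.16)&(P[...,2]>.23);print("pad",m.sum(),P[m].mean(0))
m=(r<.16)&(r>.03)&(P[...,2]>.25)&(P[...,2]<.27);print("arm top",P[m].mean(0),P[m].min(0),P[m].max(0))
c=P[m][:,:2];d=np.linalg.svd(c-c.mean(0))[2][0];print("dir",d)
m=(r>.155)&(r<.21)&(P[...,2]>.285)&(P[...,2]<.31);print("probe head",m.sum(),P[m].mean(0))
m=(r<.04)&(P[...,2]>.3);print("ball",m.sum(),P[m].mean(0),P[m][:,2].max())
m=(r>.05)&(r<.09)&(P[...,2]>.026)&(P[...,2]<.038);print("base",m.sum(),circ(P[m]),P[m].mean(0))
cv2.imwrite("pics/crop.png",cv2.resize(f[100:260,100:310,::-1],None,fx=3,fy=3,interpolation=2))
s=arm.observe();print(R.from_rotvec(s["ee_rot"]).as_matrix().round(3))
E
```

```text
rim n 218 (array([0.55070201, 0.21135439]), np.float64(0.03853664639890806)) [0.55482659 0.2158532  0.09359106]
bluerim 188 (array([0.55062078, 0.21086263]), np.float64(0.03830021011541916))
pad 159 [0.54286882 0.07322724 0.25179137]
arm top [0.55601258 0.07292774 0.25219014] [0.48582477 0.0559864  0.25001719] [0.69010343 0.08636504 0.25689663]
dir [-0.99680595  0.07986179]
probe head 130 [0.46714731 0.0797135  0.29012794]
ball 83 [0.64458953 0.06555544 0.32920587] 0.33779772599766245
base 1 (array([0.22170556, 0.03407553]), np.float64(0.46224725692557317)) [0.67858789 0.10429707 0.02651477]
[[-0.    -0.967  0.253]
 [ 0.     0.253  0.967]
 [-1.     0.     0.   ]]
```

View pics/crop.png

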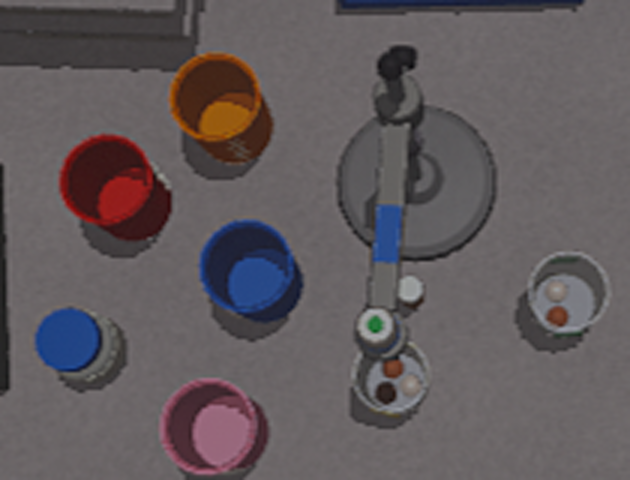

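The crop confirms it: the blue beaker (250,270 in the crop) is the choice, centred near (0.549, 0.212), with its neighbours clear. The arm top measures about 0.252, so it starts about 9 mm down. I'll go over the top to the far side with the fingers shut.

Call:
{"fn": "arm_command", "kwargs": {
  "motion": [
    [0, -50, 0, 0, 0, 0, 0],
    [0, -50, 0, 0, 0, 0, 0],
    [0, -45, -20, -19, 0, 0, 0],
    [0, 0, -40, -38, 0, 0, 0],
    [0, 0, -40, -38, 0, 0, 0]
  ],
  "newtons": 20
}}

```text
clock: 1.92
position: [0.2315, 0.4862, 0.5503]
ee_rot: [-1.018, 1.318, 1.019]
force: [1.4, 1.4, 0.0]
width: 0.505
```

Call:
{"fn": "arm_command", "kwargs": {
  "motion": [
    [0, 0, -40, -38, 0, 0, 0],
    [0, 0, -40, -38, 0, 0, 0],
    [0, 0, -40, -38, 0, 0, 0],
    [0, 0, -40, -38, 0, 0, 0],
    [0, 0, -40, -38, 0, 0, 0]
  ]
}}

```text
clock: 2.55
position: [0.3769, 0.2512, 0.55]
ee_rot: [-1.018, 1.319, 1.019]
force: [0.6, 0.2, 0.3]
width: 0.01
```

Call:
{"fn": "arm_command", "kwargs": {
  "motion": [
    [0, 0, -40, -38, 0, 0, 0],
    [0, 0, -40, -38, 0, 0, 0],
    [0, 0, -40, -38, 0, 0, 0],
    [0, 0, -40, -38, 0, 0, 0],
    [0, 0, -40, -38, 0, 0, 0]
  ]
}}

```text
clock: 3.18
position: [0.5222, 0.017, 0.55]
ee_rot: [-1.019, 1.318, 1.019]
force: [1.9, 0.8, -0.2]
width: 0.006
```

```bash
cat > st.py <<'E'
from h import *
s=arm.observe();M=R.from_rotvec(s["ee_rot"]).as_matrix()
print(s["clock"],s["position"].round(4),"jawdeg",np.degrees(np.arctan2(M[1,2],M[0,2])).round(1),"x",M[:,0].round(3),"F",s["force"].round(2),s["width"],s["joints"].round(2))
E
python3 st.py
```

```text
3.175 [0.5222 0.017  0.55  ] jawdeg 75.4 x [ 0.001  0.    -1.   ] F [ 1.95  0.8  -0.22] 0.005993835480210559 [-0.59  0.18  0.55  1.61 -0.09  1.38  1.29]
```

Call:
{"fn": "arm_command", "kwargs": {
  "motion": [
    [0, 30, -9, -7, 0, 0, 0],
    [0, 40, -8, -6, 0, 0, 0],
    [0, 40, 0, 0, 0, 0, 0],
    [0, 27, 0, 0, 0, 0, 0],
    [0, 0, 0, 0, 0, 0, 0]
  ]
}}

```text
clock: 3.8
position: [0.5342, 0.0019, 0.4113]
ee_rot: [-1.018, 1.323, 1.021]
force: [0.5, 0.6, 1.0]
width: 0.004
```

```bash
python3 st.py; python3 - <<'E'
from h import *
i=get_image("scene")
cv2.imwrite("pics/s2.png",cv2.resize(i["frame"][90:290,180:400,::-1],None,fx=3,fy=3,interpolation=2))
E
```

```text
3.8 [0.5342 0.0019 0.4113] jawdeg 75.3 x [-0.004 -0.001 -1.   ] F [0.47 0.6  1.02] 0.0036495254051348448 [-0.52  0.3   0.54  1.82 -0.17  1.08  1.4 ]
```

View pics/s2.png

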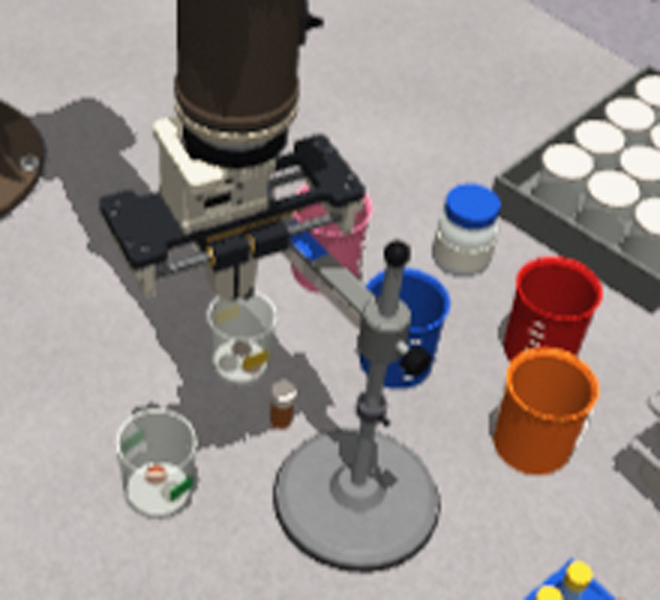

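The shut fingers are beside the arm on its far side (about 235,280), clear of the probe, and the gripper body's long side lies across the arm. Next I work out the push rows.

```bash
cat > plan.py <<'E'
from h import *
import sys
th0,th1,n=map(float,sys.argv[1:4]);n=int(n)
post=np.array([.646,.066])
s=arm.observe();p=s["position"].copy();M=R.from_rotvec(s["ee_rot"])
jaw0=np.degrees(np.arctan2(M.as_matrix()[1,2],M.as_matrix()[0,2]))
for k,th in enumerate(np.linspace(th0,th1,n)):
    a=np.radians(th);u=np.array([np.cos(a),np.sin(a)]);nn=np.array([u[1],-u[0]])
    t=np.r_[post+.105*u-.029*nn,.413]
    d=M.inv().apply(t-p)*1000
    turn=jaw0-((th1-90)+(jaw0-(th1-90))*(1-(k+1)/n));jaw0-=turn
    print([0,*d.round(0),round(turn,1),0,0]);M=M*R.from_rotvec([np.radians(turn),0,0]);p=t
E
python3 plan.py 178 127 16
```

```text
[0, np.float64(-0.0), np.float64(5.0), np.float64(39.0), np.float64(2.4), 0, 0]
[0, np.float64(-0.0), np.float64(3.0), np.float64(6.0), np.float64(4.5), 0, 0]
[0, np.float64(-0.0), np.float64(3.0), np.float64(6.0), np.float64(5.9), 0, 0]
[0, np.float64(-0.0), np.float64(3.0), np.float64(5.0), np.float64(6.4), 0, 0]
[0, np.float64(-0.0), np.float64(4.0), np.float64(5.0), np.float64(6.0), 0, 0]
[0, np.float64(-0.0), np.float64(4.0), np.float64(5.0), np.float64(4.9), 0, 0]
[0, np.float64(-0.0), np.float64(4.0), np.float64(5.0), np.float64(3.6), 0, 0]
[0, np.float64(-0.0), np.float64(4.0), np.float64(5.0), np.float64(2.3), 0, 0]
[0, np.float64(-0.0), np.float64(4.0), np.float64(5.0), np.float64(1.3), 0, 0]
[0, np.float64(-0.0), np.float64(4.0), np.float64(5.0), np.float64(0.6), 0, 0]
[0, np.float64(-0.0), np.float64(4.0), np.float64(5.0), np.float64(0.3), 0, 0]
[0, np.float64(-0.0), np.float64(3.0), np.float64(6.0), np.float64(0.1), 0, 0]
[0, np.float64(-0.0), np.float64(3.0), np.float64(6.0), np.float64(0.0), 0, 0]
[0, np.float64(-0.0), np.float64(3.0), np.float64(6.0), np.float64(0.0), 0, 0]
[0, np.float64(-0.0), np.float64(2.0), np.float64(6.0), np.float64(0.0), 0, 0]
[0, np.float64(-0.0), np.float64(2.0), np.float64(6.0), np.float64(0.0), 0, 0]
```

```bash
sed -i 's/    turn=.*/    turn=(j00-(th1-90))\/n/; s/^for k/j00=jaw0\nfor k/; s/\*d.round(0)/*d.round(1).tolist()/' plan.py; python3 plan.py 178 127 16
```

```text
[0, -0.2, 4.8, 39.0, np.float64(2.4), 0, 0]
[0, -0.0, 3.1, 5.7, np.float64(2.4), 0, 0]
[0, -0.0, 3.0, 5.7, np.float64(2.4), 0, 0]
[0, -0.0, 2.9, 5.8, np.float64(2.4), 0, 0]
[0, -0.0, 2.8, 5.8, np.float64(2.4), 0, 0]
[0, -0.0, 2.7, 5.9, np.float64(2.4), 0, 0]
[0, -0.0, 2.6, 5.9, np.float64(2.4), 0, 0]
[0, -0.0, 2.5, 6.0, np.float64(2.4), 0, 0]
[0, -0.0, 2.4, 6.0, np.float64(2.4), 0, 0]
[0, -0.0, 2.3, 6.0, np.float64(2.4), 0, 0]
[0, -0.0, 2.2, 6.1, np.float64(2.4), 0, 0]
[0, -0.0, 2.1, 6.1, np.float64(2.4), 0, 0]
[0, -0.0, 2.0, 6.2, np.float64(2.4), 0, 0]
[0, -0.0, 1.9, 6.2, np.float64(2.4), 0, 0]
[0, -0.0, 1.8, 6.2, np.float64(2.4), 0, 0]
[0, -0.0, 1.6, 6.3, np.float64(2.4), 0, 0]
```

Call:
{"fn": "arm_command", "kwargs": {
  "motion": [
    [0, 0, 2.5, 20, 1.2, 0, 0],
    [0, 0, 2.5, 19, 1.2, 0, 0],
    [0, 0, 3, 5.7, 2.4, 0, 0],
    [0, 0, 3, 5.7, 2.4, 0, 0],
    [0, 0, 2.9, 5.8, 2.4, 0, 0]
  ]
}}

```text
clock: 4.47
position: [0.5383, 0.0594, 0.4148]
ee_rot: [-0.892, 1.378, 0.889]
force: [1.8, -2.5, 0.4]
width: 0.002
```

```bash
python3 st.py
```

```text
4.475 [0.5383 0.0594 0.4148] jawdeg 65.6 x [ 0.004  0.    -1.   ] F [ 1.78 -2.5   0.4 ] 0.0015034911028212867 [-0.63  0.31  0.56  1.8  -0.18  1.08  1.13]
```

Call:
{"fn": "arm_command", "kwargs": {
  "motion": [
    [0, 1, 2.8, 5.8, 2.4, 0, 0],
    [0, 0, 2.7, 5.9, 2.4, 0, 0],
    [0, 0, 2.6, 5.9, 2.4, 0, 0],
    [0, 0, 2.5, 6, 2.4, 0, 0],
    [0, 0, 2.4, 6, 2.4, 0, 0]
  ]
}}

```text
clock: 5.1
position: [0.5413, 0.0915, 0.4138]
ee_rot: [-0.731, 1.442, 0.729]
force: [1.5, -2.2, 0.9]
width: 0.006
```

Call:
{"fn": "arm_command", "kwargs": {
  "motion": [
    [0, 0, 2.3, 6, 2.4, 0, 0],
    [0, 0, 2.2, 6, 2.4, 0, 0],
    [0, 0, 2.1, 6, 2.4, 0, 0],
    [0, 0, 2, 6, 2.4, 0, 0],
    [0, 0, 0, 0, 0, 0, 0]
  ]
}}

```text
clock: 5.72
position: [0.5499, 0.1161, 0.4132]
ee_rot: [-0.603, 1.483, 0.603]
force: [0.1, -1.1, 0.6]
width: 0.003
```

```bash
python3 st.py; cat > look.py <<'E'
from h import *
import sys
for n in ("top","scene"):
    i=get_image(n);f=i["frame"];P=cloud(i)
    hsv=cv2.cvtColor(f,cv2.COLOR_RGB2HSV)
    post=np.array([.646,.066]);r=np.hypot(P[...,0]-post[0],P[...,1]-post[1])
    m=(r>.16)&(r<.2)&(P[...,2]>.14)&(P[...,2]<.31)&(P[...,1]>.02)&(P[...,0]<.62);h=P[m]
    if len(h):
        t=h[:,2].max();q=h[h[:,2]>t-.008];print(n,"head top",t.round(3),len(q),q.mean(0).round(4),"ang",np.degrees(np.arctan2(*(q.mean(0)[:2]-post)[::-1])).round(1))
    blue=(hsv[...,0]>100)&(hsv[...,0]<130)&(hsv[...,1]>120)
    m=blue&(np.hypot(P[...,0]-.548,P[...,1]-.213)<.06)&(P[...,2]>.085)&(P[...,2]<.105)
    if m.sum()>20:print(n,"rim",m.sum(),circ(P[m]))
    for t in("probe_tip","probe","boom_pad","beaker_rim"):
        print(n,t,[(np.round(d["point"],3).tolist(),round(d["p"],2)) for d in pinpoint(n,t)[:4]])
    if len(sys.argv)>1:
        b=[100,260,100,310] if n=="top" else [90,290,180,400]
        cv2.imwrite(f"pics/{sys.argv[1]}_{n}.png",cv2.resize(f[b[0]:b[1],b[2]:b[3],::-1],None,fx=3,fy=3,interpolation=2))
E
python3 look.py a
```

```text
5.725 [0.5499 0.1161 0.4132] jawdeg 44.2 x [ 0.002  0.001 -1.   ] F [ 0.08 -1.11  0.58] 0.0032308511598895364 [-0.76  0.36  0.62  1.76 -0.23  1.1   0.71]
top probe_tip []
top probe []
top boom_pad []
top beaker_rim [([0.627, 0.336, 0.095], 0.67)]
scene head top 0.286 2 [0.5223 0.1946 0.2844] ang 133.9
scene rim 94 (array([0.54755846, 0.21036356]), np.float64(0.0381116506516953))
scene probe_tip [([0.486, 0.368, -0.0], 0.57), ([0.526, -0.07, -0.0], 0.42), ([0.512, 0.189, 0.113], 0.36)]
scene probe []
scene boom_pad [([0.566, 0.139, 0.253], 0.58)]
scene beaker_rim [([0.626, 0.334, 0.096], 0.96), ([0.546, 0.214, 0.094], 0.9), ([0.705, 0.244, 0.093], 0.76)]
```

View pics/a_scene.png

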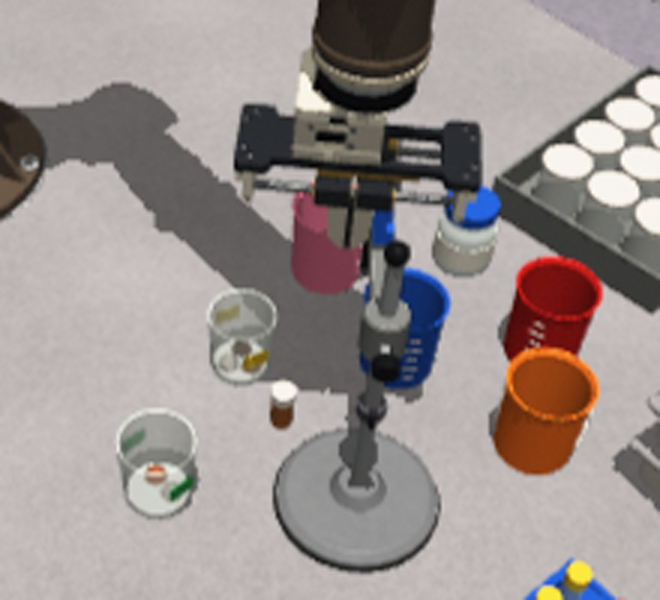

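The arm is at about 137.5°, matching my model, and its height is unchanged. It needs about 13.5° more, so four rows.

Call:
{"fn": "arm_command", "kwargs": {
  "motion": [
    [0, 0, 1.9, 6.2, 2.4, 0, 0],
    [0, 0, 1.8, 6.2, 2.4, 0, 0],
    [0, 0, 1.6, 6.3, 2.4, 0, 0],
    [0, 0, 1.5, 5.5, 2.4, 0, 0],
    [0, 0, 0, 0, 0, 0, 0]
  ]
}}

```text
clock: 6.85
position: [0.5633, 0.1368, 0.4115]
ee_rot: [-0.473, 1.519, 0.472]
force: [0.4, 0.1, 0.7]
width: 0.005
```

```bash
python3 st.py; python3 look.py
```

```text
6.85 [0.5633 0.1368 0.4115] jawdeg 34.6 x [-0. -0. -1.] F [0.37 0.12 0.72] 0.004847939049670908 [-0.8   0.4   0.65  1.72 -0.26  1.12  0.54]
top probe_tip []
top probe []
top boom_pad []
top beaker_rim [([0.628, 0.336, 0.093], 0.38)]
scene head top 0.292 11 [0.5515 0.2127 0.2889] ang 122.8
scene rim 103 (array([0.54720958, 0.21063469]), np.float64(0.03807516150058856))
scene probe_tip []
scene probe [([0.545, 0.214, 0.238], 0.57)]
scene boom_pad [([0.587, 0.154, 0.255], 0.7)]
scene beaker_rim [([0.407, 0.241, 0.101], 0.93), ([0.546, 0.214, 0.092], 0.92), ([0.708, 0.243, 0.096], 0.75), ([0.625, 0.334, 0.096], 0.59)]
```

Call:
{"fn": "arm_command", "kwargs": {
  "motion": [
    [0, 0, 0, -12, 0, 0, 0],
    [0, 0, 0, -16, 0, 0, 0],
    [0, -35, 0, 0, 0, 0, 0],
    [0, -35, 0, 0, 0, 0, 0],
    [0, 0, 0, 0, 0, 0, 0]
  ]
}}

```text
clock: 7.98
position: [0.5401, 0.1196, 0.4843]
ee_rot: [-0.471, 1.514, 0.472]
force: [-0.8, -0.2, -0.5]
width: 0.007
```

```bash
python3 st.py; python3 look.py b
```

```text
7.975 [0.5401 0.1196 0.4843] jawdeg 34.5 x [ 0.004  0.002 -1.   ] F [-0.85 -0.24 -0.53] 0.006905086892029169 [-0.83  0.29  0.69  1.67 -0.19  1.25  0.49]
top probe_tip []
top probe [([0.576, -0.409, 0.002], 0.3)]
top boom_pad []
top beaker_rim []
scene head top 0.294 51 [0.5442 0.2085 0.2902] ang 125.5
scene rim 108 (array([0.54744463, 0.21038246]), np.float64(0.03810964832905239))
scene probe_tip []
scene probe [([0.545, 0.211, 0.243], 0.67)]
scene boom_pad [([0.582, 0.151, 0.252], 0.65)]
scene beaker_rim [([0.546, 0.215, 0.092], 0.79), ([0.63, 0.335, 0.097], 0.69), ([0.405, 0.243, 0.1], 0.67), ([0.708, 0.242, 0.094], 0.56)]
```

View pics/b_scene.png

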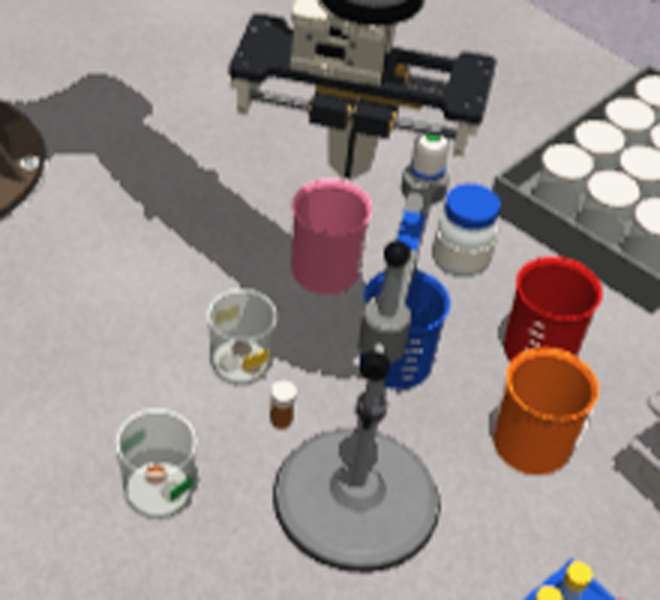

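The picture shows the arm pointing at the beaker. The probe head (430,155) measures (0.545, 0.210), against the mouth at (0.547, 0.212), so it is within about 4 mm. The fingers are clear at (350,160). Next, over the pad and straight down.

Call:
{"fn": "arm_command", "kwargs": {
  "motion": [
    [0, 0, 0, 29, 0, 0, 0],
    [0, 0, 0, 28.5, 0, 0, 0],
    [0, 30, 0, 0, 0, 0, 0],
    [0, 14, 0, 0, 0, 0, 0],
    [0, 0, 0, 0, 0, 0, 0]
  ]
}}

```text
clock: 9.1
position: [0.5871, 0.1532, 0.4369]
ee_rot: [-0.472, 1.521, 0.472]
force: [0.5, 0.1, 0.2]
width: 0.007
```

```bash
python3 st.py
```

```text
9.1 [0.5871 0.1532 0.4369] jawdeg 34.5 x [-0.002 -0.001 -1.   ] F [0.52 0.08 0.21] 0.006763401485066586 [-0.79  0.43  0.66  1.61 -0.27  1.2   0.52]
```

Call:
{"fn": "arm_command", "kwargs": {
  "motion": [
    [0, 8, 0, 0, 0, 0, 0],
    [0, 8, 0, 0, 0, 0, 0],
    [0, 8, 0, 0, 0, 0, 0],
    [0, 8, 0, 0, 0, 0, 0],
    [0, 0, 0, 0, 0, 0, 0]
  ]
}}

```text
clock: 9.72
position: [0.5873, 0.1535, 0.4048]
ee_rot: [-0.472, 1.52, 0.472]
force: [-0.4, 0.5, 0.2]
width: 0.002
```

```bash
python3 st.py; python3 look.py
```

```text
9.725 [0.5873 0.1535 0.4048] jawdeg 34.5 x [-0.001 -0.    -1.   ] F [-0.39  0.54  0.19] 0.00191226358095852 [-0.78  0.45  0.64  1.66 -0.29  1.14  0.54]
top rim 34 (array([0.54943407, 0.21002248]), np.float64(0.037039506305759216))
top probe_tip []
top probe []
top boom_pad [([0.452, 0.084, -0.001], 0.52), ([0.643, 0.065, 0.213], 0.35), ([0.548, 0.214, 0.091], 0.22)]
top beaker_rim [([0.55, 0.211, 0.094], 0.86)]
scene head top 0.248 4 [0.5474 0.2003 0.2439] ang 126.3
scene rim 107 (array([0.54716357, 0.21030691]), np.float64(0.038343752959974574))
scene probe_tip []
scene probe []
scene boom_pad [([0.586, 0.156, 0.227], 0.79)]
scene beaker_rim [([0.63, 0.334, 0.095], 0.97), ([0.548, 0.214, 0.097], 0.91), ([0.41, 0.242, 0.098], 0.84), ([0.487, 0.367, -0.001], 0.71)]
```

The arm follows: the pad is at 0.227, level with the fingertips. I continue down to the stop.

Call:
{"fn": "arm_command", "kwargs": {
  "motion": [
    [0, 9, 0, 0, 0, 0, 0],
    [0, 9, 0, 0, 0, 0, 0],
    [0, 9, 0, 0, 0, 0, 0],
    [0, 9, 0, 0, 0, 0, 0],
    [0, 6, 0, 0, 0, 0, 0]
  ]
}}

```text
clock: 10.85
position: [0.5877, 0.1534, 0.3631]
ee_rot: [-0.472, 1.519, 0.472]
force: [2.4, 0.4, 4.1]
width: 0.009
```

Call:
{"fn": "arm_command", "kwargs": {
  "motion": [
    [0, 3, 0, 0, 0, 0, 0],
    [0, 2, 0, 0, 0, 0, 0],
    [0, 1, 0, 0, 0, 0, 0]
  ]
}}

```text
clock: 11.22
position: [0.5878, 0.1533, 0.3592]
ee_rot: [-0.471, 1.517, 0.473]
force: [-3.0, -0.1, 20.4]
width: 0.006
```

```bash
python3 st.py
```

```text
11.225 [0.5878 0.1533 0.3592] jawdeg 34.5 x [ 0.001  0.001 -1.   ] F [-3.   -0.07 20.37] 0.006291077623865866 [-0.77  0.49  0.62  1.71 -0.33  1.04  0.57]
```

20 N at z = 0.359 means it is on the stop. I'll hold briefly, then lift straight off and back away.

Call:
{"fn": "arm_command", "kwargs": {
  "motion": [
    [0, 0, 0, 0, 0, 0, 0],
    [0, -6, 0, 0, 0, 0, 0],
    [0, -20, 0, 0, 0, 0, 0],
    [0, -45, 0, 0, 0, 0, 0],
    [0, -50, 0, 0, 0, 0, 0]
  ]
}}

```text
clock: 11.85
position: [0.5868, 0.1534, 0.479]
ee_rot: [-0.472, 1.522, 0.472]
force: [1.6, 0.9, 0.6]
width: 0.006
```

Call:
{"fn": "arm_command", "kwargs": {
  "motion": [
    [0, -50, 0, 0, 0, 0, 0],
    [0, -20, 0, -50, 0, 0, 0],
    [0, 0, 0, -50, 0, 0, 0],
    [0, 0, 0, -50, 0, 0, 0],
    [0, 0, 0, -30, 0, 0, 0]
  ]
}}

```text
clock: 12.48
position: [0.4372, 0.0496, 0.5482]
ee_rot: [-0.471, 1.521, 0.473]
force: [0.2, 1.0, 0.6]
width: 0.008
```

```bash
python3 st.py; python3 look.py c; python3 - <<'E'
import cv2,numpy as np
cv2.imwrite("pics/c.png",cv2.resize(np.vstack([cv2.resize(cv2.imread(f"pics/c_{n}.png"),(660,500)) for n in("top","scene")]),(400,600)))
E
```

```text
12.475 [0.4372 0.0496 0.5482] jawdeg 34.5 x [-0.002  0.    -1.   ] F [0.15 1.01 0.65] 0.007993465971112492 [-0.92 -0.01  0.7   1.79  0.01  1.36  0.38]
top probe_tip []
top probe []
top boom_pad [([0.525, -0.075, -0.004], 0.27)]
top beaker_rim [([0.631, 0.335, 0.092], 0.82), ([0.41, 0.242, 0.095], 0.79), ([0.709, 0.242, 0.092], 0.76)]
scene head top 0.224 63 [0.5427 0.211  0.2201] ang 125.5
scene rim 116 (array([0.54706938, 0.21041178]), np.float64(0.038294389227155556))
scene probe_tip [([0.547, 0.215, 0.098], 0.6)]
scene probe [([0.546, 0.21, 0.168], 0.75)]
scene boom_pad [([0.582, 0.154, 0.184], 0.74)]
scene beaker_rim [([0.547, 0.216, 0.098], 0.97), ([0.408, 0.24, 0.099], 0.94), ([0.706, 0.241, 0.093], 0.8), ([0.628, 0.337, 0.098], 0.7)]
```

View pics/c.png

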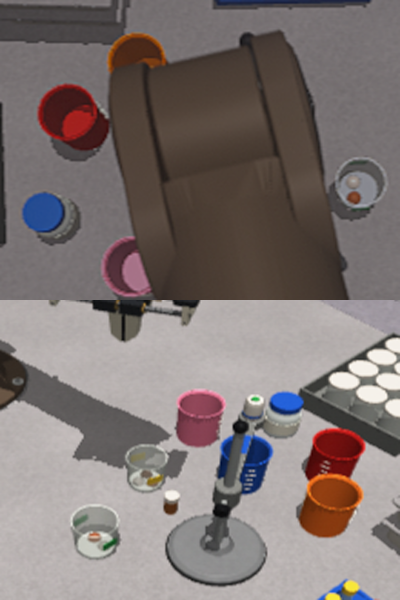

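The arm is down (collar at the stop), the probe hangs in the blue beaker, and nothing else has shifted. The head dropped from 0.290 to 0.220, and the probe is within about 5 mm of the beaker axis. Handing in.

```bash
python3 -c "
from cell import arm
print(arm.sign_off())"
```

```text
the job is handed in; nothing more can be done
None
```

I pushed the stand's arm round with closed fingers until the probe hung over the middle of the blue beaker. Then I pressed the arm straight down on its pad to the stop, lifted off and backed clear. I handed the job in at about 13 s on the clock; the sign-off gave no verdict.

**Position:** the last scene view put the probe at (0.546, 0.210) and the beaker mouth at (0.547, 0.213), so they were a few millimetres apart.

**Height:** the probe head dropped about 70 mm, from 0.290 to 0.220. The arm started roughly 9 mm down, so this fits the full 80 mm. The press reached about 20 N against the stop at the expected height.

**Other things on the bench:** the beaker's measured position did not change, and nothing looked moved in the pictures.

**Checks that failed or disagreed:**
- The top camera was blocked by the robot at the end, so the final check rests on the scene camera alone.
- The network's last reading of the probe tip was at rim height, (0.547, 0.215, 0.098). The tip was hidden inside the beaker, so I disregarded that height.

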